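Wind the pressing platen up level with the ironing bed

TASK

Fit the loose crank handle fully down on the square end of the lift's screw, feeling for the square by turning the crank under a light push and never forcing it. Then wind the small red pressing platen up with the crank until its top is level with the ironing bed beside it, leave the crank seated on the screw and let go. Leave the iron, the wooden block, the thread cone and the jar where they are.

Things in the scene. Friction and masses are not known exactly. Their poses are not given: they have to be found in the camera images.
- lift: Blue-grey bench lift, bolted down: base plate 170 x 250 x 14 mm, two 16 mm columns and a crosshead (150 x 50 mm, top 167 mm above the bench) with an upright lead screw. Origin: on the screw's axis at bench level; z up, +y from the screw to the platen, x along the crosshead. Turning the screw clockwise seen from above raises the platen 10 mm a turn (torque about 0.2 N m); it stays where it is left.
- screw_end (a point): Centre of the top of the screw's round shoulder collar (30 mm across, 182 mm above the bench, standing out of the crosshead). On it stand a 19 mm square, 24 mm tall, and on top of that a round pilot nose 18 mm across and 4 mm tall, tapering to 13 mm. Frame parallel to the lift's. Which way the square faces differs each time and is not measured: it has to be felt for (or seen).
- platen_top (a point): Centre of the top of the small red pressing pad (150 x 150 mm) that the lift carries; its z is the pad's height. It starts 9 to 26 mm lower than the ironing bed. The lift's travel ends 125 mm above the bench.
- bed_edge (a point): A point on the top of the fixed cream ironing bed (360 x 400 mm, beside the platen on the lift's +y side), 30 mm in from the edge next to the platen: its z is the height that the platen must reach.
- crank_hub (a point): Centre of the hub of the loose dark steel crank (0.4 kg), which lies flat on the bench, red grip up. The hub is a block 38 x 38 x 34 mm; its sides and those of the 21 mm square hole right through it along z are parallel to this frame's x and y. +x points along the arm to the grip, z up. The arm is 22 mm wide and 14 mm thick, flush with the hub's underside.
- crank_foot (a point): Middle of the underside of the crank's hub (mouth of the square hole), 17 mm below crank_hub, same axes. Fully home it rests on the shoulder collar, at screw_end, and the screw's nose shows in the hole. Slipped over the pilot nose but not yet turned to suit the square, it stands 24 mm above screw_end; before that, on top of the nose, 28 mm.
- crank_grip (a point): Centre of the crank's red grip: an upright cylinder 21 mm across and 56 mm tall that turns freely on its pin, 70 mm from the hub's axis; its centre is 28 mm above crank_hub. Do not use this frame's x and y: they turn with the grip.
- iron: Steel and dark blue iron with a black handle, about 200 x 100 mm and 116 mm tall, on a thin red rest on the ironing bed; leave it alone. Origin: centre of its underside.
- clapper: Wooden pressing block 70 x 180 x 42 mm lying on the bench; leave it alone. Origin: centre of its underside.
- cone: Blue thread cone, 68 mm across and 135 mm tall; leave it alone. Origin: centre of its underside.
- jar: Clear jar with orange lid, 64 mm across and 75 mm tall; leave it alone. Origin: centre of its underside.
Mind the look-alikes: they are no part of the job. Of the things like the part that bears crank_hub, leave any that is purple; of the rest the smaller one is meant.

How it is judged:
On the way, in this order (a step that is already met when the one before it is completed fails the run):
1. the crank is fully down on the square of the screw, upright, the platen still low (horizontal distance between crank_foot and screw_end below 0.004 m and z of crank_foot in the frame of screw_end between -0.004 and 0.003 m and angle between crank_hub's own z axis and vertical below 0.15 rad and z of platen_top in the frame of bed_edge below -0.008 m), for 0.3 s.
2. with the crank on the square, the platen has been wound up level with the bed (within 2.5 mm) (z of platen_top in the frame of bed_edge between -0.0025 and 0.0025 m and horizontal distance between crank_foot and screw_end below 0.006 m and z of crank_foot in the frame of screw_end below 0.006 m), for 0.3 s.
At the end, for the whole second after the job is handed in: The top of the platen is level with the top of the ironing bed within 2.5 mm, the crank still sits fully down on the square of the screw (within 3 mm of its shoulder, upright), released and at rest, and the bystanders are where they were (z of platen_top in the frame of bed_edge between -0.0025 and 0.0025 m and horizontal distance between crank_foot and screw_end below 0.004 m and z of crank_foot in the frame of screw_end below 0.003 m and angle between crank_hub's own z axis and vertical below 0.15 rad); the robot touches nothing.
It fails at once if the crank is forced down: it bears on the screw with more than 60 N before it is home on the square (contact force between crank and lift above 60 N and z of crank_foot in the frame of screw_end above 0.006 m).
It fails at once if the crank is wrenched: it bears on the lift with more than 90 N (contact force between crank and lift above 90 N).
It fails at once if the iron is disturbed (distance of iron from where it was at the start of the episode above 0.02 m).
It fails at once if the wooden block is disturbed (distance of clapper from where it was at the start of the episode above 0.02 m).
It fails at once if the thread cone or the jar is disturbed (distance of any of cone, jar from where it was at the start of the episode above 0.02 m).
It also fails if it takes over 72 s, if anything falls off the work surface, if the arm or the gripper's body presses on something with over 40 N, if the wrist force passes 120 N, or if a joint passes its speed limit or range.

ROBOT

A 6-joint arm with a two-finger parallel gripper is mounted at the origin on the work surface. World frame = base frame: x ahead of the robot, y to its left, z up, the work surface at z = 0. Lengths are in m, angles in rad, forces in N, time in s.
With the tool pointing down it reaches from about 0.25 to 0.775 m from the base axis. Payload 4 kg.
Tool frame: the origin (TCP) lies at the very end of the fingers, on their centre line; the grasp point (between the pads) lies 19 mm behind it (hold_point_z is the distance from the TCP to the grasp point, in m); z points along the fingers, y is the direction in which the jaws open and shut (so a half turn about z gives the same grasp; the last joint's range is limited). The gripper opens to 85 mm and grips with 20 to 120 N. Pads are 22 mm wide; open, the fingers measure 114 mm over their backs; the gripper's body (76 mm by 85 mm) begins 54 mm behind the grasp point. The pads swing forward as they close: fully open they stand 13 mm farther back than shut.
Start: joints at [1.241, 0.087, 1.371, -0, 1.684, -0.103], TCP at [0.124, 0.536, 0.231] pointing down, gripper open.
Joint ranges: [-3.1, 3.1], [-0.76, 2.03], [0.27, 2.55], [-1.08, 4.22], [0.17, 2.65], [-2.57, 2.57]. Speed limits (rad/s): [2.79, 2.79, 3.14, 3.14, 3.14, 3.14].

INTERFACE

Orientations are given as a unit quaternion [x, y, z, w].
In Python, from plant import * gives the robot as it stands. The module is installed in compiled form; this text tells all that it offers.
- The arm moves only by the shell command python3 -m jog 'ROWS' [FORCE]. ROWS is a JSON object of lists of equal length, an entry for each row: "hand": the finger opening in mm, from 0 to 85.4; "delta_pos": the shift along the tool's x, y, z in mm, a list of three; "angular": the turn, a rotation vector about the tool's x, y, z in degrees, a list of three. In form: {"hand": [hand, ...], "delta_pos": [[tx, ty, tz], ...], "angular": [[ax, ay, az], ...]}. A call has 1 to 10 rows; each row shifts and turns the commanded pose from where the row before left it, along the tool's axes as they then stand; what a row does not reach is not made up. A row lasts 1/10 s, in which the tool goes at most 50 mm and 8.59 degrees, less where a joint would pass 70% of its speed; a pose out of reach is approached as far as the arm can. A call is refused whole if a number of a shift passes 50 or a number of a turn 8.59, either way. A call with a gripper value outside its range is refused whole. The fingers move at their own pace and stop on an object; FORCE is the grip in N (left out, the last holds). Time passes only in rows, so rows that do not move let the fingers close. It gives the time, the measured TCP pose, the force and the opening at its end, in the units of the state.
- read_state(): the state, without advancing time (a new reading comes with each control period).
- grab_frame(name): name is "scene" or "top"; returns (picture, depth): 420x560x3 uint8, red, green, blue; 420x560 float32, m along the optical axis (not along the pixel's ray), 0 where there is no reading.
- camera_info(name): a dict with "mtx" (3x3 intrinsics, pixels), "dist" ([k1, k2, p1, p2, k3] as OpenCV has them; the pictures are not rectified), "extrinsics" (4x4, takes a point from camera to world coordinates). Camera axes: x right, y up, looking along -z (the intrinsics and any distortion apply to the point x, -y, -z); pixel columns grow to the right and rows downward; lengths in m; the calibration is good to about 2 mm. A picture is of the moment at which its call begins. camera_info takes no time and is no camera call.
- job_done(): hands the job in, once; it reports no verdict.
Trained networks look in the newest picture that a camera, given by its name, has taken for a name from the list of things; names that differ only in an ending like _2 or _b are one class to them, and where a whole thing is asked for, a point or a joint stands for the part that bears it (a point fixed in the world has none). Each returns a list of dicts, best first, with "confidence" (0 to 1); they miss things now and then, are a little off and sometimes report something else, mostly with a low value. They report only what shows in the picture. A call takes as long as a camera call. They do not tell look-alikes from the thing itself.
- look_for(target, camera): "rect" ([left, top, width, height] in pixels, round what is visible of it).
- masks_of(target, camera): "mask" (420x560 bool, what is visible of it) and "rect" ([left, top, width, height] in pixels, round what is visible of it).
The state is a dict: "t": time; "joints": joint angles; "joint_vel": joint speeds; "joint_torque": joint torques, N m; "eef_pos": TCP position; "tool_rot": TCP orientation; "force": force on the tool from outside, world axes, zero at the start; "moment": the same for the moment, N m; "finger_gap": finger opening in m.
Only numpy, scipy, OpenCV 4.12 (cv2) and the standard library are available. Lean on these libraries where they do the work, as an engineer would, in place of code of your own. Each camera call takes 0.05 s, during which the arm holds its last target. There are 200 camera calls.

## Working session

There is one attempt and no reset: what is moved stays moved. The work goes in short steps, Python scripts to look and compute and a shell command to move; the robot and the scene stay as the last step left them, time stands still between calls to the robot, and variables do not carry over. Pictures are saved under pics/ and viewed, about 8 in all and at most 12, crops included, and the job is handed in when it is done.

```bash
mkdir -p pics
cat > h.py <<'E'
from plant import *
import numpy as np, cv2
from scipy.spatial.transform import Rotation as R
def grab(n):
    p,d=grab_frame(n); return p,d
def world(n,d,uv):
    c=camera_info(n); uv=np.atleast_2d(uv).astype(float)
    z=np.array([d[int(round(v)),int(round(u))] for u,v in uv])
    q=cv2.undistortPoints(uv.reshape(-1,1,2),np.array(c['mtx']),np.array(c['dist'])).reshape(-1,2)
    P=np.c_[q[:,0]*z,-q[:,1]*z,-z,np.ones(len(z))]
    return (P@np.array(c['extrinsics']).T)[:,:3]
def cloud(n,d,mask):
    v,u=np.nonzero(mask&(d>0)); return world(n,d,np.c_[u,v]),np.c_[u,v]
def save(n,p): cv2.imwrite('pics/'+n,cv2.cvtColor(p,cv2.COLOR_RGB2BGR))
E
python3 - <<'E'
from h import *
np.set_printoptions(precision=4,suppress=True)
ims=[]
for n in('scene','top'):
    p,d=grab(n); np.savez(f'{n}0.npz',p=p,d=d); save(n+'0.png',p)
    print(n,np.array(camera_info(n)['extrinsics'])[:3],np.array(camera_info(n)['mtx'])[0,0])
    for t in('crank_hub','crank_grip','lift','platen_top','bed_edge','cone','jar','clapper','iron'):
        for m in masks_of(t,n)[:3]:
            P,_=cloud(n,d,m['mask'])
            if len(P):print(t,round(m['confidence'],2),np.round(m['rect']),np.median(P,0),P.min(0),P.max(0))
s=read_state();print(s)
E
```

```text
scene [[ 0.3587 -0.7578  0.545   1.186 ]
 [ 0.9335  0.2899 -0.2111 -0.2122]
 [ 0.002   0.5845  0.8114  1.0821]] 440.8624577166106
crank_hub 0.78 [132. 255.  42.  35.] [ 0.5505 -0.3284  0.0208] [ 0.5101 -0.3835 -0.0055] [ 0.5886 -0.2837  0.0768]
crank_hub 0.62 [104. 215.  29.  56.] [ 0.46   -0.4089  0.0351] [ 0.2974 -0.4376 -0.0046] [ 0.5033 -0.3842  0.1009]
crank_hub 0.61 [186. 229.  40.  23.] [ 0.5068 -0.1803  0.0209] [ 0.4659 -0.224  -0.0041] [ 0.5433 -0.128   0.0775]
crank_grip 0.56 [105. 220.  17.  16.] [ 0.3955 -0.4069  0.0582] [ 0.3829 -0.4202  0.0152] [ 0.4007 -0.3971  0.0926]
crank_grip 0.45 [214. 234.   9.  15.] [ 0.5361 -0.1423  0.0427] [ 0.5193 -0.1516  0.0145] [ 0.5407 -0.1318  0.0721]
lift 0.95 [233. 185. 105.  85.] [0.5806 0.0323 0.0707] [ 0.3418 -0.088  -0.0039] [0.6452 0.1776 0.2102]
platen_top 0.73 [246. 191.  90.  67.] [0.5751 0.0811 0.0714] [ 0.4288 -0.0428 -0.0062] [0.6366 0.2075 0.1653]
bed_edge 0.56 [314. 133. 171. 135.] [0.6292 0.3376 0.0896] [ 0.329   0.1783 -0.0053] [0.7683 0.6581 0.1536]
jar 0.97 [180. 312.  27.  32.] [ 0.758  -0.2657  0.0716] [ 0.6975 -0.30
[... 1802 characters left out ...]
849 0.5581 0.2161]
iron 0.39 [420. 207.   4.   6.] [ 0.5659 -0.3589  0.0568] [ 0.5616 -0.3667  0.031 ] [ 0.575  -0.3551  0.0723]
iron 0.34 [ 71. 136. 152. 144.] [0.5593 0.3581 0.0911] [ 0.3825  0.1807 -0.0061] [0.7951 0.6384 0.2062]
{'t': 1.0, 'joints': array([ 1.2409,  0.0872,  1.3707, -0.    ,  1.6836, -0.1031]), 'joint_vel': array([ 0.0017, -0.0009,  0.0008, -0.0006, -0.0003, -0.0014]), 'joint_torque': array([ -0.0015, -35.174 , -31.3469,  -0.0004,   0.0005,   0.    ]), 'eef_pos': array([0.1237, 0.5359, 0.2314]), 'tool_rot': array([0.1132, 0.9936, 0.0001, 0.    ]), 'force': array([-0.9542,  0.1182,  0.1519]), 'moment': array([-0.0352, -0.0032, -0.0238]), 'finger_gap': 0.08539291802540305}
```

View pics/top0.png

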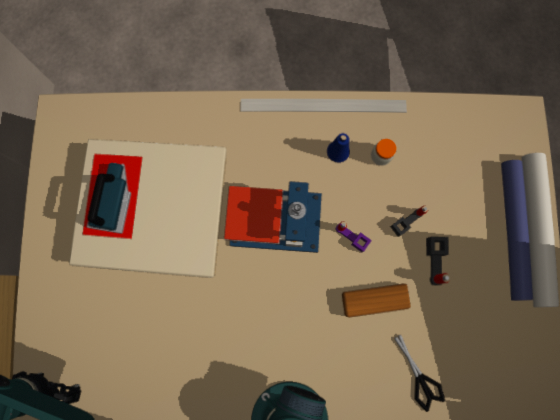

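View pics/scene0.png

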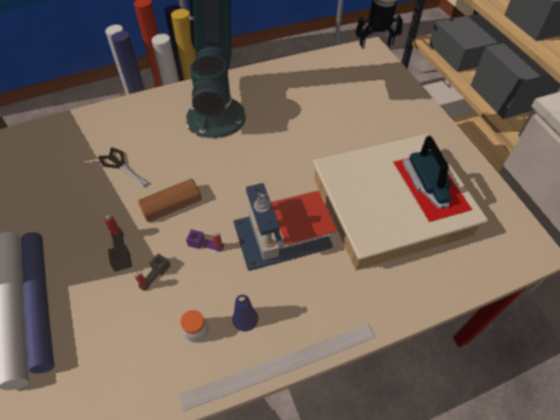

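Top picture: the black crank of middle size (hub about (398,228), grip (421,210)) is the target. The purple one at (353,236) and the larger one at (437,260) are look-alikes. The screw is at (297,210).

Run:
```python
from h import *
np.set_printoptions(precision=4,suppress=True)
tiles=[]
for n,rc,rs in(('top',(380,195,60,50),(272,185,60,50)),('scene',(125,248,60,50),(232,180,60,50))):
    f=np.load(n+'0.npz');p,d=f['p'],f['d']
    for r in(rc,rs):
        x,y,w,h=r
        t=cv2.resize(p[y:y+h,x:x+w],(w*6,h*6),interpolation=cv2.INTER_CUBIC)
        tiles.append(np.clip(t.astype(float)*1.6,0,255).astype(np.uint8))
    P,uv=cloud(n,d,np.ones_like(d,bool))
    near=np.hypot(P[:,0]-.55,P[:,1]+.33)<.085
    for lo,hi in((.008,.018),(.028,.04),(.055,.078)):
        k=near&(P[:,2]>lo)&(P[:,2]<hi);Q=P[k]
        if len(Q)>5: print(n,'crank',lo,len(Q),Q.mean(0),cv2.minAreaRect((Q[:,:2]*1000).astype(np.float32)))
    for nm,lo,hi,c,rad in(('crosshead',.16,.172,(.55,.02),.12),('collar',.176,.187,(.55,.02),.12),('nose',.2,.22,(.55,.02),.12)):
        k=(np.hypot(P[:,0]-c[0],P[:,1]-c[1])<rad)&(P[:,2]>lo)&(P[:,2]<hi);Q=P[k]
        if len(Q)>3: print(n,nm,len(Q),Q.mean(0),np.ptp(Q,0),cv2.minAreaRect((Q[:,:2]*1000).astype(np.float32)))
    hsv=cv2.cvtColor(p,cv2.COLOR_RGB2HSV)[uv[:,1],uv[:,0]]
    k=((hsv[:,0]<8)|(hsv[:,0]>172))&(hsv[:,1]>150)&(hsv[:,2]>80)&(abs(P[:,0]-.55)<.1)&(abs(P[:,1]-.09)<.1)&(P[:,2]>.05)&(P[:,2]<.11);Q=P[k]
    print(n,'platen',len(Q),Q.mean(0),np.median(Q[:,2]),cv2.minAreaRect((Q[:,:2]*1000).astype(np.float32)))
    k=(abs(P[:,0]-.55)<.1)&(P[:,1]>.2)&(P[:,1]<.3)&(P[:,2]>.06)&(P[:,2]<.12);print('bed',np.median(P[k][:,2]))
save('m.png',np.vstack([np.hstack(tiles[:2]),np.hstack(tiles[2:])]))
```

```text
top crank 0.008 127 [ 0.5483 -0.3422  0.0129] ((540.1045532226562, -335.0587158203125), (115.17237091064453, 93.05951690673828), 86.1877670288086)
top crank 0.028 155 [ 0.5303 -0.3161  0.0339] ((519.6648559570312, -337.0326843261719), (91.09739685058594, 83.44031524658203), 23.072002410888672)
top crank 0.055 39 [ 0.5688 -0.3627  0.066 ] ((569.73095703125, -364.1509094238281), (20.493711471557617, 14.845876693725586), 39.59732437133789)
top crosshead 972 [ 0.5455 -0.013   0.167 ] [0.1518 0.0554 0.0115] ((547.790283203125, -13.324676513671875), (49.93353271484375, 150.53964233398438), 86.1697769165039)
top collar 47 [ 0.5433 -0.0133  0.181 ] [0.0328 0.0324 0.0098] ((548.613037109375, -15.333656311035156), (32.1075439453125, 31.536903381347656), 83.46733856201172)
top nose 64 [ 0.5474 -0.0135  0.2065] [0.0229 0.0243 0.0106] ((547.77685546875, -13.468295097351074), (18.747304916381836, 19.316452026367188), 58.205665588378906)
top platen 2887 [0.5538 0.1007 0.0732] 0.07320003699954714 ((554.7130126953125, 100.806884765625), (147.6359100341797, 148.3096923828125), 85.458984375)
bed 0.0908
[... 452 characters left out ...]
4038086)
scene crosshead 765 [ 0.5567 -0.0154  0.1661] [0.1524 0.0578 0.0117] ((549.2713012695312, -13.264968872070312), (50.806758880615234, 151.228759765625), 86.09386444091797)
scene collar 51 [ 0.5552 -0.0145  0.1811] [0.0268 0.0283 0.0103] ((552.1573486328125, -15.20197868347168), (28.016315460205078, 22.890037536621094), 70.18574523925781)
scene nose 56 [ 0.5493 -0.0137  0.2051] [0.0229 0.024  0.0096] ((548.5487060546875, -13.890501022338867), (19.2545108795166, 22.027450561523438), 61.57883071899414)
scene platen 2199 [0.5605 0.1005 0.0722] 0.07217696229786164 ((556.7614135742188, 101.51754760742188), (146.60470581054688, 147.75413513183594), 86.68004608154297)
bed 0.08999880353081169
```

View pics/m.png

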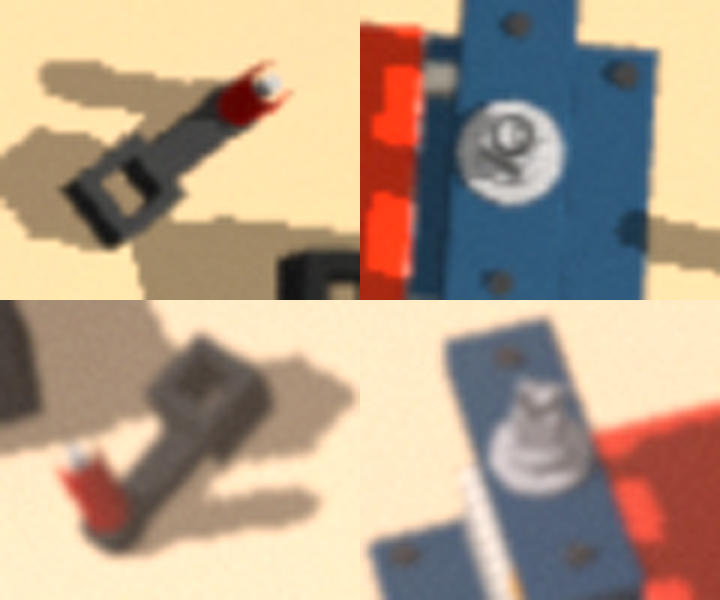

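Crops: the crank hub's hole and the nosed screw square are clear. Bed minus platen is about 17.6 mm, or about 1.76 turns clockwise. Next I refine the crank pose and work out the first move.

```bash
cat >> h.py <<'E'
def togo(xyz,yaw):
    """rows info: shift in tool axes (mm), turn about tool z (deg), to tool-down pose with tool y at yaw deg"""
    s=read_state(); Rm=R.from_quat(s['tool_rot']); m=Rm.as_matrix()
    dp=Rm.inv().apply(np.array(xyz)-s['eef_pos'])*1000
    cur=np.degrees(np.arctan2(m[1,1],m[0,1]))
    tgt=R.from_matrix(np.array([[-np.sin(np.radians(yaw)),0,0]]).T@np.zeros((1,3))+np.c_[[-np.cos(np.radians(yaw-90)),-np.sin(np.radians(yaw-90)),0],[np.cos(np.radians(yaw)),np.sin(np.radians(yaw)),0],[0,0,-1]]@np.diag([-1,1,1])) 
    e=(Rm.inv()*tgt).as_rotvec(degrees=True)
    print('dp tool mm',dp.round(1),'yaw now',round(cur,1),'turn',(-(yaw-cur)),'rotvec',e.round(2),'j6',np.degrees(s['joints'][5]).round(1))
def st():
    s=read_state(); m=R.from_quat(s['tool_rot']).as_matrix()
    print('t',round(s['t'],2),'p',(s['eef_pos']*1000).round(1),'yaw',np.degrees(np.arctan2(m[1,1],m[0,1])).round(1),'z',m[:,2].round(3),'F',s['force'].round(1),'M',s['moment'].round(2),'gap',round(s['finger_gap']*1000,1),'j6',np.degrees(s['joints'][5]).round(1))
def hubfit(n,d,c,zlo,zhi,rad=.03):
    P,_=cloud(n,d,np.ones_like(d,bool))
    k=(np.hypot(P[:,0]-c[0],P[:,1]-c[1])<rad)&(P[:,2]>zlo)&(P[:,2]<zhi);Q=P[k]
    print(n,'hub',len(Q),np.median(Q,0).round(4),cv2.minAreaRect((Q[:,:2]*1000).astype(np.float32)))
E
python3 - <<'E'
from h import *
for n in('top','scene'):
    d=np.load(n+'0.npz')['d']
    hubfit(n,d,(.527,-.311),.029,.04)
    P,_=cloud(n,d,np.ones_like(d,bool));k=(np.hypot(P[:,0]-.573,P[:,1]+.364)<.03)&(P[:,2]>.02);print(P[k].min(0),P[k].max(0))
togo((.527,-.311,.15),41)
E
```

```text
top hub 139 [ 0.5296 -0.3115  0.0344] ((529.744384765625, -310.7147216796875), (38.364784240722656, 41.85712814331055), 35.6650390625)
[ 0.55999941 -0.37640186  0.02095278] [ 0.57977401 -0.35468876  0.08008181]
scene hub 128 [ 0.5313 -0.3111  0.0324] ((531.5776977539062, -310.63226318359375), (40.31792068481445, 37.66020965576172), 37.58220672607422)
[ 0.56589282 -0.37751005  0.02018134] [ 0.58528857 -0.35550228  0.07678213]Traceback (most recent call last):
  File "<stdin>", line 6, in <module>
  File "h.py", line 20, in togo
    tgt=R.from_matrix(np.array([[-np.sin(np.radians(yaw)),0,0]]).T@np.zeros((1,3))+np.c_[[-np.cos(np.radians(yaw-90)),-np.sin(np.radians(yaw-90)),0],[np.cos(np.radians(yaw)),np.sin(np.radians(yaw)),0],[0,0,-1]]@np.diag([-1,1,1]))
  File "scipy/spatial/transform/_rotation.pyx", line 1143, in scipy.spatial.transform._rotation.Rotation.from_matrix
ValueError: Non-positive determinant (left-handed or null coordinate frame) in rotation matrix 0: [[ 0.65605903  0.75470958  0.        ]
 [-0.75470958  0.65605903  0.        ]
 [ 0.          0.         -1.        ]].
```

```bash
python3 - <<'E'
s=open('h.py').read().split('\n')
s=[l for l in s if not l.strip().startswith('tgt=')]
t='\n'.join(s).replace("e=(Rm.inv()*tgt).as_rotvec(degrees=True)","y=np.radians(yaw); tgt=R.from_matrix(np.array([[-np.sin(y),np.cos(y),0],[np.cos(y),np.sin(y),0],[0,0,-1]])); e=(Rm.inv()*tgt).as_rotvec(degrees=True)")
open('h.py','w').write(t)
E
python3 -m jog '{"hand":[85,85,85,85,85,85,85,85,85,85],"delta_pos":[[-29,-36,0],[-29,-36,0],[-29,-36,0],[-29,-36,0],[-29,-36,0],[-29,-36,0],[-29,-36,0],[-29,-36,0],[-29,-36,0],[-29,-36,0]],"angular":[[0,0,0],[0,0,0],[0,0,0],[0,0,0],[0,0,0],[0,0,0],[0,0,0],[0,0,0],[0,0,0],[0,0,0]]}'
python3 -m jog '{"hand":[85,85,85,85,85,85,85,85,85,85],"delta_pos":[[-29,-36,0],[-29,-36,0],[-29,-36,0],[-29,-36,0],[-29,-36,0],[-29,-36,0],[-29,-36,0],[-29,-36,0],[-29,-36,0],[-29,-36,0]],"angular":[[0,0,0],[0,0,0],[0,0,0],[0,0,0],[0,0,0],[0,0,0],[0,0,0],[0,0,0],[0,0,0],[0,0,0]]}'
python3 -m jog '{"hand":[85,85,85,85,85],"delta_pos":[[0,0,10],[0,0,20],[0,0,20],[0,0,20],[0,0,10]],"angular":[[0,0,8],[0,0,8],[0,0,8],[0,0,8],[0,0,8]]}'
python3 - <<'E'
from h import *
st(); togo((.5305,-.3107,.007),37)
E
```

```text
t: 2.0
eef_pos: [0.3257, 0.1182, 0.2317]
tool_rot: [0.113, 0.994, 0.0, 0.001]
force: [1.7, 1.0, 0.5]
finger_gap: 0.0849
t: 3.0
eef_pos: [0.5275, -0.2979, 0.2312]
tool_rot: [0.113, 0.994, 0.0, 0.0]
force: [0.2, 0.9, 1.0]
finger_gap: 0.0851
t: 3.5
eef_pos: [0.526, -0.2955, 0.1486]
tool_rot: [0.449, 0.894, 0.0, -0.002]
force: [-0.6, -0.4, -0.7]
finger_gap: 0.085
t 3.5 p [ 526.  -295.5  148.6] yaw 36.7 z [-0.003  0.002 -1.   ] F [-0.6 -0.4 -0.7] M [ 0.01 -0.02  0.06] gap 85.0 j6 -71.4
dp tool mm [-15.3  -5.3 141.6] yaw now 36.7 turn -0.3358988147934312 rotvec [-0.06 -0.21 -0.34] j6 -71.4
```

```bash
python3 -m jog '{"hand":[62,62,62,62,62,62],"delta_pos":[[-15,-5,0],[0,0,35],[0,0,35],[0,0,35],[0,0,0],[0,0,0]],"angular":[[0,0,0],[0,0,0],[0,0,0],[0,0,0],[0,0,0],[0,0,0]]}' 40
python3 - <<'E'
from h import *
st(); togo((.5305,-.3107,.007),37)
p,d=grab('scene'); save('a.png',cv2.resize(p[200:320,90:250],(800,600),interpolation=cv2.INTER_CUBIC))
E
```

```text
t: 4.1
eef_pos: [0.5318, -0.3109, 0.0461]
tool_rot: [0.446, 0.895, 0.0, -0.001]
force: [1.0, -0.2, 1.7]
finger_gap: 0.0622
t 4.1 p [ 531.8 -310.9   46.1] yaw 37.0 z [-0.001  0.001 -1.   ] F [ 1.  -0.2  1.7] M [-0.01  0.02 -0.  ] gap 62.2 j6 -72.6
dp tool mm [ 0.9 -0.9 39.1] yaw now 37.0 turn 0.005174974465894877 rotvec [-0.02 -0.08  0.01] j6 -72.6
```

View pics/a.png

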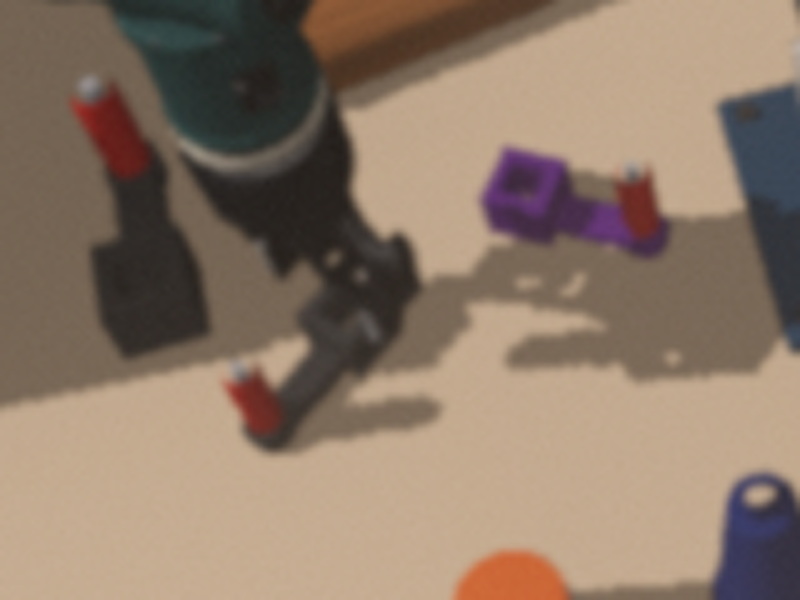

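The jaws straddle the hub (hub at about (345,320) in the crop) and clear of the big crank. I descend and grip.

```bash
python3 -m jog '{"hand":[62,62,62,30,30,30,30,30],"delta_pos":[[1,-1,18],[0,0,20],[0,0,0],[0,0,0],[0,0,0],[0,0,0],[0,0,0],[0,0,0]],"angular":[[0,0,0],[0,0,0],[0,0,0],[0,0,0],[0,0,0],[0,0,0],[0,0,0],[0,0,0]]}' 60
python3 - <<'E'
from h import *
st()
E
python3 -m jog '{"hand":[30,30,30,30,30,30,30],"delta_pos":[[0,0,-10],[0,0,-50],[0,0,-50],[0,0,-50],[0,0,-50],[0,0,-30],[0,0,0]],"angular":[[0,0,0],[0,0,0],[0,0,0],[0,0,0],[0,0,0],[0,0,0],[0,0,0]]}'
python3 - <<'E'
from h import *
st(); togo((.5485,-.0138,.235),37)
E
```

```text
t: 4.95
eef_pos: [0.5321, -0.3121, 0.0114]
tool_rot: [0.446, 0.895, -0.001, 0.003]
force: [-0.1, 0.2, 7.0]
finger_gap: 0.0371
t 4.95 p [ 532.1 -312.1   11.4] yaw 37.0 z [ 0.004 -0.003 -1.   ] F [-0.1  0.2  7. ] M [-0.07  0.21 -0.06] gap 37.1 j6 -72.7
t: 5.65
eef_pos: [0.5323, -0.3118, 0.2553]
tool_rot: [0.446, 0.895, -0.001, 0.006]
force: [-0.5, -0.3, -2.7]
finger_gap: 0.0369
t 5.65 p [ 532.3 -311.8  255.3] yaw 37.0 z [ 0.01  -0.007 -1.   ] F [-0.5 -0.3 -2.7] M [0.07 0.04 0.01] gap 36.9 j6 -72.7
dp tool mm [228.4 192.3  18.5] yaw now 37.0 turn 0.02290938782042673 rotvec [0.22 0.65 0.02] j6 -72.7
```

```bash
python3 -m jog '{"hand":[30,30,30,30,30,30,30,30],"delta_pos":[[30,25,0],[33,28,0],[33,28,0],[33,28,0],[33,28,0],[33,28,0],[33,28,0],[0,0,0]],"angular":[[0,0,0],[0,0,0],[0.2,0.6,0],[0,0,0],[0,0,0],[0,0,0],[0,0,0],[0,0,0]]}'
python3 -m jog '{"hand":[30,30,30,30,30,30,30,30,30,30],"delta_pos":[[0,0,0],[0,0,0],[0,0,0],[0,0,0],[0,0,0],[0,0,0],[0,0,0],[0,0,0],[0,0,0],[0,0,0]],"angular":[[0,0,-8.5],[0,0,-8.5],[0,0,-8.5],[0,0,-8.5],[0,0,-8.5],[0,0,-8.5],[0,0,-8.5],[0,0,-8.5],[0,0,-8.5],[0,0,0]]}'
python3 - <<'E'
from h import *
st(); togo((.5485,-.0138,.235),113)
t=[]
for n,(x,y) in(('top',(250,160)),('scene',(210,150))):
    p,d=grab(n); np.savez(n+'1.npz',p=p,d=d); t.append(cv2.resize(p[y:y+80,x:x+80],(400,400),interpolation=cv2.INTER_CUBIC))
    for m in masks_of('crank_hub',n)[:2]:
        P,_=cloud(n,d,m['mask']); print(n,m['rect'],np.median(P,0),P.min(0),P.max(0))
save('b.png',np.hstack(t))
E
```

```text
t: 6.45
eef_pos: [0.5459, -0.0067, 0.2456]
tool_rot: [0.443, 0.897, 0.001, -0.009]
force: [0.2, -1.0, -4.1]
finger_gap: 0.0369
t: 7.45
eef_pos: [0.5462, -0.013, 0.246]
tool_rot: [-0.203, 0.979, 0.005, -0.007]
force: [-0.1, 0.9, -5.1]
finger_gap: 0.0371
t 7.45 p [546.2 -13.  246. ] yaw 113.5 z [-0.015  0.007 -1.   ] F [-0.1  0.9 -5.1] M [-0.05  0.03  0.04] gap 37.1 j6 -120.9
dp tool mm [-1.9 -1.8 10.9] yaw now 113.5 turn 0.45200207097131795 rotvec [ 0.69 -0.63  0.46] j6 -120.9
top [341.6, 221.6, 30.5, 31.2] [ 0.50067096 -0.17932029  0.01764166] [ 0.46080469 -0.22142935 -0.0067157 ] [ 0.54575496 -0.12947617  0.07841842]
top [425.4, 235.9, 26.3, 50.2] [ 0.44996169 -0.40618756  0.02267068] [ 0.36365067 -0.45819406 -0.00571656] [ 0.49764473 -0.38430135  0.1044694 ]
scene [107.0, 215.3, 24.4, 57.0] [ 0.45981496 -0.40922018  0.0348415 ] [ 0.31024459 -0.44776379 -0.00616626] [ 0.50244024 -0.38547412  0.10044406]
scene [183.3, 229.4, 40.3, 23.5] [ 0.5056005  -0.17906527  0.02027432] [ 0.46543658 -0.22322764 -0.0044435 ] [ 0.54303714 -0.12621613  0.07892843]
```

View pics/b.png

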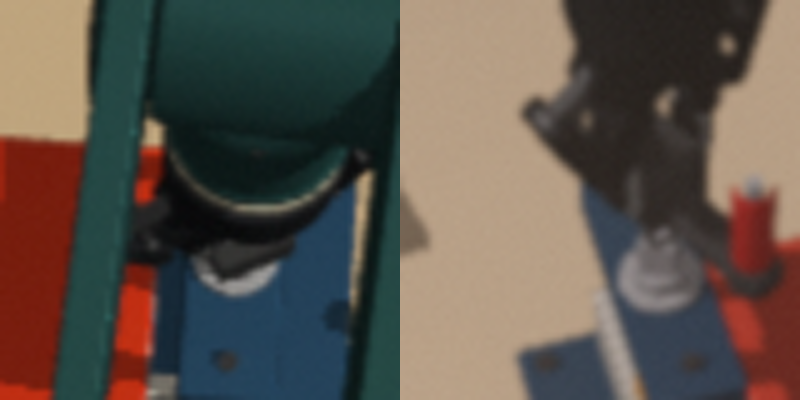

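```bash
python3 -m jog '{"hand":[30,30,30,30,30,30],"delta_pos":[[-3.7,-1.6,0],[0,0,8],[0,0,8],[0,0,4],[0,0,0],[0,0,0]],"angular":[[0.7,-0.6,0],[0,0,0],[0,0,0],[0,0,0],[0,0,0],[0,0,0]]}'
python3 -c "from h import *;st()"
python3 -m jog '{"hand":[30,30,30,30],"delta_pos":[[0,0,1],[0,0,1],[0,0,1],[0,0,0]],"angular":[[0,0,0],[0,0,0],[0,0,0],[0,0,0]]}'
python3 -m jog '{"hand":[30,30,30,30],"delta_pos":[[0,0,1],[0,0,1],[0,0,0],[0,0,0]],"angular":[[0,0,0],[0,0,0],[0,0,0],[0,0,0]]}'
python3 -c "from h import *;st()"
```

```text
t: 8.25
eef_pos: [0.5515, -0.0126, 0.229]
tool_rot: [-0.204, 0.979, -0.001, 0.002]
force: [-0.1, -0.3, -4.4]
finger_gap: 0.0366
t 8.25 p [551.5 -12.6 229. ] yaw 113.5 z [ 0.005 -0.001 -1.   ] F [-0.1 -0.3 -4.4] M [-0.07  0.11  0.04] gap 36.6 j6 -120.7
t: 8.65
eef_pos: [0.5516, -0.0126, 0.2261]
tool_rot: [-0.204, 0.979, -0.001, 0.002]
force: [0.9, -1.0, -3.8]
finger_gap: 0.0371
t: 9.05
eef_pos: [0.5516, -0.0126, 0.2242]
tool_rot: [-0.204, 0.979, -0.001, 0.003]
force: [0.1, -0.1, -3.5]
finger_gap: 0.0368
t 9.05 p [551.6 -12.6 224.2] yaw 113.5 z [ 0.005 -0.001 -1.   ] F [ 0.1 -0.1 -3.5] M [-0.09  0.14  0.01] gap 36.8 j6 -120.7
```

```bash
python3 -m jog '{"hand":[30,30,30,30,30],"delta_pos":[[1.1,0.4,0],[0,0,1],[0,0,1],[0,0,0],[0,0,0]],"angular":[[0,-0.3,0],[0,0,0],[0,0,0],[0,0,0],[0,0,0]]}'
python3 -m jog '{"hand":[30,30,30],"delta_pos":[[0,0,1],[0,0,0],[0,0,0]],"angular":[[0,0,0],[0,0,0],[0,0,0]]}'
python3 -m jog '{"hand":[30,30,30],"delta_pos":[[0,0,1],[0,0,0],[0,0,0]],"angular":[[0,0,0],[0,0,0],[0,0,0]]}'
python3 -c "from h import *;st()"
```

```text
t: 9.55
eef_pos: [0.5504, -0.0127, 0.2222]
tool_rot: [-0.204, 0.979, -0.0, 0.005]
force: [0.3, -0.0, -3.9]
finger_gap: 0.0367
t: 9.85
eef_pos: [0.5505, -0.0127, 0.2212]
tool_rot: [-0.204, 0.979, -0.0, 0.005]
force: [0.8, 0.0, -3.1]
finger_gap: 0.0373
t: 10.15
eef_pos: [0.5505, -0.0127, 0.2202]
tool_rot: [-0.204, 0.979, -0.0, 0.005]
force: [1.1, 0.1, -4.4]
finger_gap: 0.037
t 10.15 p [550.5 -12.7 220.2] yaw 113.5 z [ 0.01   0.001 -1.   ] F [ 1.1  0.1 -4.4] M [-0.05  0.1   0.02] gap 37.0 j6 -120.8
```

```bash
python3 -m jog '{"hand":[30,30,30,30],"delta_pos":[[0,0,1],[0,0,0.7],[0,0,0],[0,0,0]],"angular":[[0,0.5,0],[0,0,0],[0,0,0],[0,0,0]]}'
python3 -m jog '{"hand":[30,30,30],"delta_pos":[[0,0,1],[0,0,0],[0,0,0]],"angular":[[0,0,0],[0,0,0],[0,0,0]]}'
python3 -m jog '{"hand":[30,30,30],"delta_pos":[[0,0,1],[0,0,0],[0,0,0]],"angular":[[0,0,0],[0,0,0],[0,0,0]]}'
python3 -c "from h import *;st()"
```

```text
t: 10.55
eef_pos: [0.5505, -0.0127, 0.2184]
tool_rot: [-0.204, 0.979, -0.001, 0.001]
force: [-0.7, -0.7, -4.0]
finger_gap: 0.0369
t: 10.85
eef_pos: [0.5505, -0.0127, 0.2176]
tool_rot: [-0.204, 0.979, -0.001, 0.001]
force: [0.2, -0.1, -2.7]
finger_gap: 0.037
t: 11.15
eef_pos: [0.5506, -0.0127, 0.2173]
tool_rot: [-0.204, 0.979, -0.001, 0.001]
force: [-1.2, 0.3, 0.5]
finger_gap: 0.0368
t 11.15 p [550.6 -12.7 217.3] yaw 113.5 z [ 0.003 -0.002 -1.   ] F [-1.2  0.3  0.5] M [-0.03  0.35 -0.03] gap 36.8 j6 -120.7
```

Contact came at 217.3, exactly the "over the nose, on top of the square" height. I turn under a light push.

```bash
python3 -m jog '{"hand":[30,30,30,30,30],"delta_pos":[[0,0,1],[0,0,0],[0,0,0],[0,0,0],[0,0,0]],"angular":[[0,0,0],[0,0,0],[0,0,5],[0,0,5],[0,0,0]]}'
python3 -c "from h import *;st()"
python3 -m jog '{"hand":[30,30,30,30,30],"delta_pos":[[0,0,0],[0,0,0],[0,0,0],[0,0,0],[0,0,0]],"angular":[[0,0,5],[0,0,5],[0,0,5],[0,0,5],[0,0,0]]}'
python3 -c "from h import *;st()"
```

```text
t: 11.65
eef_pos: [0.5511, -0.0134, 0.2172]
tool_rot: [-0.117, 0.993, -0.002, 0.002]
force: [-2.3, -2.0, 5.6]
finger_gap: 0.037
t 11.65 p [551.1 -13.4 217.2] yaw 103.5 z [ 0.005 -0.004 -1.   ] F [-2.3 -2.   5.6] M [-0.37  0.51 -0.02] gap 37.0 j6 -110.7
t: 12.15
eef_pos: [0.551, -0.0139, 0.2171]
tool_rot: [0.057, 0.998, -0.002, 0.003]
force: [-2.5, -2.8, 6.4]
finger_gap: 0.0367
t 12.15 p [551.  -13.9 217.1] yaw 83.5 z [ 0.005 -0.005 -1.   ] F [-2.5 -2.8  6.4] M [-0.61  0.56  0.05] gap 36.7 j6 -90.7
```

```bash
python3 -m jog '{"hand":[30,30,30],"delta_pos":[[0,0,0],[0,0,0],[0,0,0]],"angular":[[0,0,5],[0,0,5],[0,0,0]]}'
python3 -m jog '{"hand":[30,30,30],"delta_pos":[[0,0,0],[0,0,0],[0,0,0]],"angular":[[0,0,5],[0,0,5],[0,0,0]]}'
python3 -c "from h import *;st()"
python3 -m jog '{"hand":[30,30,30],"delta_pos":[[0,0,0],[0,0,0],[0,0,0]],"angular":[[0,0,5],[0,0,5],[0,0,0]]}'
python3 -c "from h import *;st()"
```

```text
t: 12.45
eef_pos: [0.551, -0.0139, 0.2171]
tool_rot: [0.144, 0.99, -0.002, 0.003]
force: [-0.6, -2.4, 6.0]
finger_gap: 0.0371
t: 12.75
eef_pos: [0.5512, -0.0138, 0.2171]
tool_rot: [0.229, 0.973, -0.002, 0.003]
force: [-1.3, -2.8, 5.2]
finger_gap: 0.0369
t 12.75 p [551.2 -13.8 217.1] yaw 63.5 z [ 0.005 -0.004 -1.   ] F [-1.3 -2.8  5.2] M [-0.51  0.43  0.01] gap 36.9 j6 -70.7
t: 13.05
eef_pos: [0.5512, -0.0144, 0.2172]
tool_rot: [0.314, 0.95, -0.002, 0.003]
force: [-1.6, -4.6, 5.9]
finger_gap: 0.037
t 13.05 p [551.2 -14.4 217.2] yaw 53.5 z [ 0.005 -0.006 -1.   ] F [-1.6 -4.6  5.9] M [-0.73  0.51  0.01] gap 37.0 j6 -60.7
```

```bash
python3 -m jog '{"hand":[30,30,30],"delta_pos":[[0,-1,0],[0,0,0],[0,0,0]],"angular":[[0,0,0],[0,0,5],[0,0,0]]}'
python3 -c "from h import *;st()"
python3 -m jog '{"hand":[30,30,30],"delta_pos":[[0,0,0],[0,0,0],[0,0,0]],"angular":[[0,0,5],[0,0,5],[0,0,0]]}'
python3 -c "from h import *;st()"
python3 -m jog '{"hand":[30,30,30],"delta_pos":[[0,0,0],[0,0,0],[0,0,0]],"angular":[[0,0,5],[0,0,5],[0,0,0]]}'
python3 -c "from h import *;st()"
```

```text
t: 13.35
eef_pos: [0.5509, -0.0148, 0.2172]
tool_rot: [0.355, 0.935, -0.001, 0.004]
force: [-1.0, -4.0, 4.9]
finger_gap: 0.0367
t 13.35 p [550.9 -14.8 217.2] yaw 48.5 z [ 0.006 -0.005 -1.   ] F [-1.  -4.   4.9] M [-0.57  0.23 -0.  ] gap 36.7 j6 -55.8
t: 13.65
eef_pos: [0.5506, -0.0153, 0.2172]
tool_rot: [0.435, 0.9, -0.001, 0.004]
force: [-1.6, -4.1, 6.1]
finger_gap: 0.0369
t 13.65 p [550.6 -15.3 217.2] yaw 38.4 z [ 0.005 -0.006 -1.   ] F [-1.6 -4.1  6.1] M [-0.73  0.46  0.02] gap 36.9 j6 -45.8
t: 13.95
eef_pos: [0.5503, -0.0158, 0.2173]
tool_rot: [0.512, 0.859, -0.002, 0.004]
force: [-2.4, -5.3, 5.9]
finger_gap: 0.0367
t 13.95 p [550.3 -15.8 217.3] yaw 28.4 z [ 0.004 -0.007 -1.   ] F [-2.4 -5.3  5.9] M [-0.93  0.57  0.06] gap 36.7 j6 -35.8
```

```bash
python3 -m jog '{"hand":[30,30],"delta_pos":[[-0.9,-1.2,0],[0,0,0]],"angular":[[0,0,0],[0,0,0]]}'
python3 -c "from h import *;st()"
python3 -m jog '{"hand":[30,30],"delta_pos":[[-0.9,-1.2,0],[0,0,0]],"angular":[[0,0,0],[0,0,0]]}'
python3 -c "from h import *;st()"
python3 -m jog '{"hand":[30,30,30],"delta_pos":[[0,0,0],[0,0,0],[0,0,0]],"angular":[[0,0,4],[0,0,4],[0,0,0]]}'
python3 -c "from h import *;st()"
```

```text
t: 14.15
eef_pos: [0.5502, -0.0159, 0.2172]
tool_rot: [0.511, 0.86, -0.0, 0.004]
force: [-0.2, -2.9, 5.8]
finger_gap: 0.0369
t 14.15 p [550.2 -15.9 217.2] yaw 28.5 z [ 0.006 -0.004 -1.   ] F [-0.2 -2.9  5.8] M [-0.37  0.28 -0.02] gap 36.9 j6 -36.0
t: 14.35
eef_pos: [0.5501, -0.0161, 0.2173]
tool_rot: [0.511, 0.86, 0.001, 0.004]
force: [0.6, 0.1, 5.1]
finger_gap: 0.0368
t 14.35 p [550.1 -16.1 217.3] yaw 28.6 z [ 0.007 -0.002 -1.   ] F [0.6 0.1 5.1] M [ 0.17 -0.01 -0.03] gap 36.8 j6 -36.2
t: 14.65
eef_pos: [0.5496, -0.0166, 0.2173]
tool_rot: [0.57, 0.822, 0.0, 0.003]
force: [-1.7, -1.7, 6.7]
finger_gap: 0.0368
t 14.65 p [549.6 -16.6 217.3] yaw 20.5 z [ 0.006 -0.003 -1.   ] F [-1.7 -1.7  6.7] M [-0.16  0.26  0.04] gap 36.8 j6 -28.1
```

```bash
python3 -m jog '{"hand":[30,30,30,30,30],"delta_pos":[[0,-0.2,0.5],[0,-0.2,0],[0,-0.2,0],[0,-0.2,0],[0,0,0]],"angular":[[0,0,4],[0,0,4],[0,0,4],[0,0,4],[0,0,0]]}'
python3 -c "from h import *;st()"
python3 -m jog '{"hand":[30,30,30,30,30],"delta_pos":[[0,-0.2,0],[0,-0.2,0],[0,-0.2,0],[0,-0.2,0],[0,0,0]],"angular":[[0,0,4],[0,0,4],[0,0,4],[0,0,4],[0,0,0]]}'
python3 -c "from h import *;st()"
```

```text
t: 15.15
eef_pos: [0.5487, -0.0173, 0.2172]
tool_rot: [0.679, 0.734, 0.001, 0.004]
force: [-2.5, -1.9, 7.7]
finger_gap: 0.0369
t 15.15 p [548.7 -17.3 217.2] yaw 4.5 z [ 0.006 -0.004 -1.   ] F [-2.5 -1.9  7.7] M [-0.31  0.39  0.08] gap 36.9 j6 -12.1
t: 15.65
eef_pos: [0.5477, -0.0175, 0.2172]
tool_rot: [0.774, 0.633, 0.001, 0.003]
force: [-2.3, -3.0, 7.9]
finger_gap: 0.0372
t 15.65 p [547.7 -17.5 217.2] yaw -11.5 z [ 0.005 -0.004 -1.   ] F [-2.3 -3.   7.9] M [-0.38  0.48  0.03] gap 37.2 j6 3.9
```

```bash
python3 -m jog '{"hand":[30,30,30,30,30],"delta_pos":[[-0.5,-0.7,0],[0,-0.2,0],[0,-0.2,0],[0,-0.2,0],[0,0,0]],"angular":[[0,0,3],[0,0,3],[0,0,3],[0,0,3],[0,0,0]]}'
python3 -c "from h import *;st()"
python3 -m jog '{"hand":[30,30,30,30,30],"delta_pos":[[0,-0.2,0],[0,-0.2,0],[0,-0.2,0],[0,-0.2,0],[0,0,0]],"angular":[[0,0,3],[0,0,3],[0,0,3],[0,0,3],[0,0,0]]}'
python3 -c "from h import *;st()"
```

```text
t: 16.15
eef_pos: [0.5467, -0.0175, 0.2171]
tool_rot: [0.836, 0.548, 0.002, 0.003]
force: [-1.5, -3.3, 7.1]
finger_gap: 0.0367
t 16.15 p [546.7 -17.5 217.1] yaw -23.5 z [ 0.006 -0.004 -1.   ] F [-1.5 -3.3  7.1] M [-0.34  0.29  0.07] gap 36.7 j6 15.8
t: 16.65
eef_pos: [0.5449, -0.0157, 0.2135]
tool_rot: [0.889, 0.459, 0.0, 0.001]
force: [1.1, 0.6, -3.3]
finger_gap: 0.0367
t 16.65 p [544.9 -15.7 213.5] yaw -35.4 z [ 0.001 -0.001 -1.   ] F [ 1.1  0.6 -3.3] M [ 0.2  -0.17 -0.01] gap 36.7 j6 27.8
```

It dropped onto the square at yaw about -35°. I lower it gently.

```bash
python3 -m jog '{"hand":[30,30,30,30],"delta_pos":[[0,0,1.5],[0,0,1.5],[0,0,1.5],[0,0,0]],"angular":[[0,0,0],[0,0,0],[0,0,0],[0,0,0]]}'
python3 -c "from h import *;st()"
python3 -m jog '{"hand":[30,30,30,30,30],"delta_pos":[[0,0,2],[0,0,2],[0,0,2],[0,0,0],[0,0,0]],"angular":[[0,0,0],[0,0,0],[0,0,0],[0,0,0],[0,0,0]]}'
python3 -c "from h import *;st()"
```

```text
t: 17.05
eef_pos: [0.5452, -0.0159, 0.2101]
tool_rot: [0.889, 0.458, 0.001, 0.001]
force: [1.3, 1.1, -4.8]
finger_gap: 0.0368
t 17.05 p [545.2 -15.9 210.1] yaw -35.5 z [ 0.002 -0.001 -1.   ] F [ 1.3  1.1 -4.8] M [ 0.38 -0.35 -0.05] gap 36.8 j6 27.9
t: 17.55
eef_pos: [0.5452, -0.016, 0.2044]
tool_rot: [0.889, 0.458, 0.001, 0.001]
force: [1.7, 3.6, -3.7]
finger_gap: 0.0371
t 17.55 p [545.2 -16.  204.4] yaw -35.5 z [ 0.003 -0.001 -1.   ] F [ 1.7  3.6 -3.7] M [ 0.6  -0.42  0.01] gap 37.1 j6 27.9
```

```bash
python3 -m jog '{"hand":[30,30,30,30,30],"delta_pos":[[0.5,0,2],[0,0,2],[0,0,2],[0,0,1],[0,0,0]],"angular":[[0,0,0],[0,0,0],[0,0,0],[0,0,0],[0,0,0]]}'
python3 -c "from h import *;st()"
python3 -m jog '{"hand":[30,30,30,30],"delta_pos":[[0,0,1.5],[0,0,1.5],[0,0,0],[0,0,0]],"angular":[[0,0,0],[0,0,0],[0,0,0],[0,0,0]]}'
python3 -c "from h import *;st()"
python3 -m jog '{"hand":[30,30,30],"delta_pos":[[0,0,1],[0,0,0.7],[0,0,0]],"angular":[[0,0,0],[0,0,0],[0,0,0]]}'
python3 -c "from h import *;st()"
```

```text
t: 18.05
eef_pos: [0.5453, -0.0158, 0.1972]
tool_rot: [0.889, 0.458, 0.0, 0.001]
force: [1.4, 3.0, -2.9]
finger_gap: 0.0368
t 18.05 p [545.3 -15.8 197.2] yaw -35.5 z [ 0.002 -0.002 -1.   ] F [ 1.4  3.  -2.9] M [ 0.46 -0.36  0.04] gap 36.8 j6 27.9
t: 18.45
eef_pos: [0.5453, -0.0158, 0.1943]
tool_rot: [0.889, 0.458, 0.0, 0.001]
force: [1.7, 3.4, -2.6]
finger_gap: 0.037
t 18.45 p [545.3 -15.8 194.3] yaw -35.5 z [ 0.002 -0.002 -1.   ] F [ 1.7  3.4 -2.6] M [ 0.53 -0.3   0.06] gap 37.0 j6 27.9
t: 18.75
eef_pos: [0.5454, -0.0158, 0.1935]
tool_rot: [0.889, 0.458, 0.001, 0.002]
force: [-0.6, 1.9, 0.9]
finger_gap: 0.0367
t 18.75 p [545.4 -15.8 193.5] yaw -35.5 z [ 0.003 -0.002 -1.   ] F [-0.6  1.9  0.9] M [ 0.56 -0.04  0.01] gap 36.7 j6 27.9
```

Fully seated (TCP 193.5 matches foot at the collar). I wind clockwise, turning about the hub axis.

```bash
python3 -m jog '{"hand":[30,30,30,30,30,30,30,30],"delta_pos":[[0,0,0],[0,0,0],[0,0,0],[0,-0.2,0],[0,-0.3,0],[0,-0.3,0],[0,-0.3,0],[0,0,0]],"angular":[[0,0,0],[0,0,0],[0,0,0],[0,0,4],[0,0,5],[0,0,5],[0,0,5],[0,0,0]]}'
python3 -c "from h import *;st()"
python3 -m jog '{"hand":[30,30,30,30,30,30],"delta_pos":[[0,-0.3,0],[0,-0.3,0],[0,-0.3,0],[0,-0.3,0],[0,-0.3,0],[0,0,0]],"angular":[[0,0,5],[0,0,5],[0,0,5],[0,0,5],[0,0,5],[0,0,0]]}'
python3 -c "from h import *;st()"
```

```text
t: 19.55
eef_pos: [0.5448, -0.015, 0.1934]
tool_rot: [0.952, 0.305, 0.001, 0.001]
force: [0.1, 3.3, 3.3]
finger_gap: 0.0368
t 19.55 p [544.8 -15.  193.4] yaw -54.5 z [ 0.003 -0.002 -1.   ] F [0.1 3.3 3.3] M [ 0.56  0.06 -0.04] gap 36.8 j6 47.0
t: 20.15
eef_pos: [0.5444, -0.0139, 0.1934]
tool_rot: [0.996, 0.092, 0.002, 0.001]
force: [0.5, 3.3, 2.9]
finger_gap: 0.0369
t 20.15 p [544.4 -13.9 193.4] yaw -79.4 z [ 0.004 -0.003 -1.   ] F [0.5 3.3 2.9] M [ 0.44 -0.14 -0.04] gap 36.9 j6 72.0
```

```bash
python3 -m jog '{"hand":[30,30,30,30,30,30,30,30,30,30],"delta_pos":[[0,-0.3,0],[0,-0.3,0],[0,-0.3,0],[0,-0.3,0],[0,-0.3,0],[0,-0.3,0],[0,-0.3,0],[0,-0.3,0],[0,-0.3,0],[0,0,0]],"angular":[[0,0,6],[0,0,6],[0,0,6],[0,0,6],[0,0,6],[0,0,6],[0,0,6],[0,0,6],[0,0,6],[0,0,0]]}'
cat >> h.py <<'E'
def heights():
    for n in('top','scene'):
        p,d=grab(n); P,uv=cloud(n,d,np.ones_like(d,bool))
        hsv=cv2.cvtColor(p,cv2.COLOR_RGB2HSV)[uv[:,1],uv[:,0]]
        k=((hsv[:,0]<8)|(hsv[:,0]>172))&(hsv[:,1]>150)&(hsv[:,2]>80)&(abs(P[:,0]-.555)<.08)&(P[:,1]>.04)&(P[:,1]<.17)&(P[:,2]>.06)&(P[:,2]<.11)
        b=(abs(P[:,0]-.555)<.1)&(P[:,1]>.2)&(P[:,1]<.3)&(P[:,2]>.06)&(P[:,2]<.12)
        zp,zb=np.median(P[k][:,2])*1e3,np.median(P[b][:,2])*1e3
        print(n,k.sum(),b.sum(),'platen-bed mm',round(zp-zb,2),round(zp,1),round(zb,1))
        save(n+'_last.png',p); np.savez(n+'L.npz',p=p,d=d)
E
python3 -c "from h import *;st();heights()"
```

```text
t: 21.15
eef_pos: [0.5451, -0.0119, 0.1934]
tool_rot: [0.929, -0.369, 0.002, 0.001]
force: [0.8, 1.3, 3.8]
finger_gap: 0.0364
t 21.15 p [545.1 -11.9 193.4] yaw -133.4 z [ 0.004 -0.004 -1.   ] F [0.8 1.3 3.8] M [ 0.16 -0.23 -0.07] gap 36.4 j6 126.3
top 1922 2699 platen-bed mm -15.2 75.7 90.9
scene 1992 1976 platen-bed mm -15.13 74.9 90.0
```

```bash
python3 -m jog '{"hand":[58,58,58,58,58,58,58,58],"delta_pos":[[0,0,0],[0,0,0],[0,0,0],[0,0,-5],[0,0,-10],[0,0,-10],[3.3,0,0],[0,0,0]],"angular":[[0,0,0],[0,0,0],[0,0,0],[0,0,0],[0,0,0],[0,0,0],[0,0,-4],[0,0,-4]]}'
python3 -m jog '{"hand":[58,58,58,58,58,58,58,58,58,58],"delta_pos":[[0,0,0],[0,0,0],[0,0,0],[0,0,0],[0,0,0],[0,0,0],[0,0,0],[0,0,0],[0,0,0],[0,0,0]],"angular":[[0,0,-8.5],[0,0,-8.5],[0,0,-8.5],[0,0,-8.5],[0,0,-8.5],[0,0,-8.5],[0,0,-8.5],[0,0,-8.5],[0,0,-8.5],[0,0,-8.5]]}'
python3 -m jog '{"hand":[58,58,58,58,58,58,58,58,58,58],"delta_pos":[[0,0,0],[0,0,0],[0,0,0],[0,0,0],[0,0,0],[0,0,0],[0,0,0],[0,0,0],[0,0,0],[0,0,0]],"angular":[[0,0,-8.5],[0,0,-8.5],[0,0,-8.5],[0,0,-8.5],[0,0,-8.5],[0,0,-8.5],[0,0,-8.5],[0,0,-8.5],[0,0,-8.5],[0,0,0]]}'
python3 - <<'E'
from h import *
st(); heights(); togo((.5478,-.0138,.194),46.6)
p,d=[np.load('sceneL.npz')[k] for k in 'pd']; save('c.png',cv2.resize(p[140:260,200:360],(800,600),interpolation=cv2.INTER_CUBIC))
E
```

```text
t: 22.05
eef_pos: [0.5477, -0.0137, 0.2199]
tool_rot: [0.953, -0.303, 0.003, 0.0]
force: [0.4, 0.2, -0.2]
finger_gap: 0.0579
t: 23.05
eef_pos: [0.5473, -0.0135, 0.2193]
tool_rot: [0.907, 0.422, 0.001, 0.002]
force: [0.2, 0.4, 0.1]
finger_gap: 0.0584
t: 24.05
eef_pos: [0.5473, -0.0135, 0.2191]
tool_rot: [0.454, 0.891, -0.0, 0.002]
force: [0.0, -0.5, -0.8]
finger_gap: 0.058
t 24.05 p [547.3 -13.5 219.1] yaw 36.0 z [ 0.004 -0.002 -1.   ] F [ 0.  -0.5 -0.8] M [-0.03 -0.01  0.  ] gap 58.0 j6 -43.3
top 1917 2700 platen-bed mm -14.9 75.9 90.8
scene 1992 1966 platen-bed mm -15.1 74.9 90.0
dp tool mm [-0.6  0.3 24.7] yaw now 35.8 turn -10.76501375595656 rotvec [  0.07   0.23 -10.77] j6 -43.1
```

View pics/c.png

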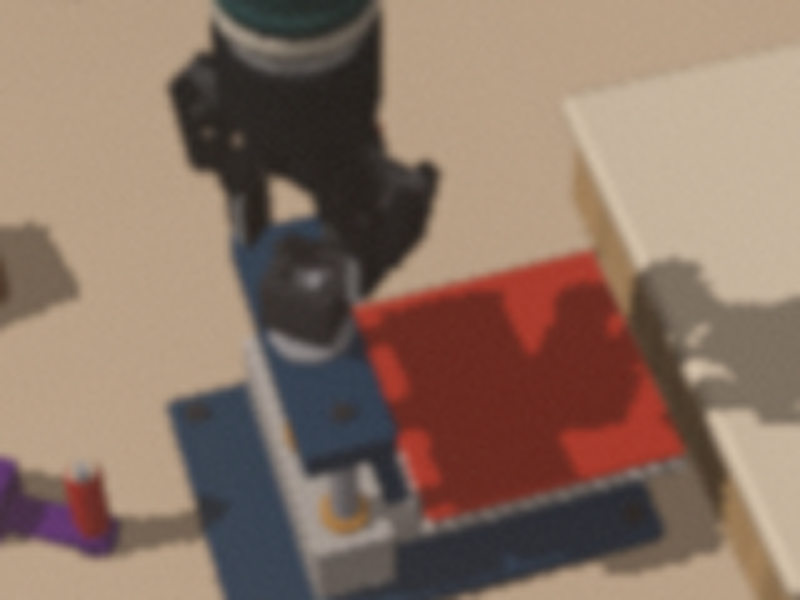

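The hub sits on the collar with the nose shining in the hole at (312,280). The platen holds. I finish the regrasp and wind another 180°.

```bash
python3 -m jog '{"hand":[58,58,58,58,30,30,30,30,30],"delta_pos":[[-0.5,0.3,0],[0,0,0],[0,0,12],[0,0,12],[0,0,0],[0,0,0],[0,0,0],[0,0,0],[0,0,0]],"angular":[[0,0,-5.4],[0,0,-5.4],[0,0,0],[0,0,0],[0,0,0],[0,0,0],[0,0,0],[0,0,0],[0,0,0]]}' 60
python3 -c "from h import *;st()"
python3 -m jog '{"hand":[30,30,30,30,30,30],"delta_pos":[[0,0,0],[0,0,0],[0,0,0],[0,0,0],[0,0,0],[0,0,0]],"angular":[[0,0,6],[0,0,6],[0,0,6],[0,0,6],[0,0,6],[0,0,0]]}'
python3 -c "from h import *;st()"
```

```text
t: 25.05
eef_pos: [0.5466, -0.0134, 0.1928]
tool_rot: [0.368, 0.93, -0.001, -0.0]
force: [-2.7, -0.1, -6.3]
finger_gap: 0.0371
t 25.05 p [546.6 -13.4 192.8] yaw 46.8 z [-0.001 -0.001 -1.   ] F [-2.7 -0.1 -6.3] M [0.16 0.4  0.04] gap 37.1 j6 -54.1
t: 25.65
eef_pos: [0.5466, -0.0133, 0.1929]
tool_rot: [0.596, 0.803, -0.001, 0.0]
force: [-2.8, 1.6, -8.1]
finger_gap: 0.0367
t 25.65 p [546.6 -13.3 192.9] yaw 16.8 z [-0.001 -0.001 -1.   ] F [-2.8  1.6 -8.1] M [0.2  0.51 0.03] gap 36.7 j6 -24.1
```

```bash
python3 -m jog '{"hand":[30,30,30,30,30,30,30,30,30,30],"delta_pos":[[0,0,1],[0,0,1],[0,0,0],[0,0,0],[0,0,0],[0,0,0],[0,0,0],[0,0,0],[0,0,0],[0,0,0]],"angular":[[0,0,6],[0,0,6],[0,0,7.5],[0,0,7.5],[0,0,7.5],[0,0,7.5],[0,0,7.5],[0,0,7.5],[0,0,7.5],[0,0,0]]}'
python3 -c "from h import *;st()"
python3 -m jog '{"hand":[30,30,30,30,30,30,30,30,30,30],"delta_pos":[[0,0,0],[0,0,0],[0,0,0],[0,0,0],[0,0,0],[0,0,0],[0,0,0],[0,0,0],[0,0,0],[0,0,0]],"angular":[[0,0,8],[0,0,8],[0,0,8],[0,0,8],[0,0,8],[0,0,8],[0,0,8],[0,0,8],[0,0,8],[0,0,0]]}'
python3 -c "from h import *;st();heights()"
```

```text
t: 26.65
eef_pos: [0.5471, -0.0133, 0.1928]
tool_rot: [0.932, 0.362, 0.001, 0.001]
force: [-3.7, 1.8, -1.3]
finger_gap: 0.0369
t 26.65 p [547.1 -13.3 192.8] yaw -47.6 z [ 0.002 -0.001 -1.   ] F [-3.7  1.8 -1.3] M [0.34 0.82 0.11] gap 36.9 j6 40.3
t: 27.65
eef_pos: [0.5473, -0.0136, 0.1927]
tool_rot: [0.967, -0.254, 0.001, 0.001]
force: [-5.0, 1.9, 0.2]
finger_gap: 0.0367
t 27.65 p [547.3 -13.6 192.7] yaw -119.5 z [ 0.002 -0.002 -1.   ] F [-5.   1.9  0.2] M [0.37 0.9  0.05] gap 36.7 j6 112.2
top 2005 2693 platen-bed mm -10.35 80.5 90.9
scene 2000 1977 platen-bed mm -10.44 79.5 90.0
```

```bash
python3 -m jog '{"hand":[30,30,30,30],"delta_pos":[[0,0,0],[0,0,0],[0,0,0],[0,0,0]],"angular":[[0,0,7],[0,0,7],[0,0,7],[0,0,0]]}'
python3 -c "from h import *;st()"
python3 -m jog '{"hand":[58,58,58,58,58,58,58,58],"delta_pos":[[0,0,0],[0,0,0],[0,0,0],[0,0,-5],[0,0,-10],[0,0,-10],[0,0,0],[0,0,0]],"angular":[[0,0,0],[0,0,0],[0,0,0],[0,0,0],[0,0,0],[0,0,0],[0,0,-7],[0,0,-8.5]]}'
python3 -m jog '{"hand":[58,58,58,58,58,58,58,58,58,58],"delta_pos":[[0,0,0],[0,0,0],[0,0,0],[0,0,0],[0,0,0],[0,0,0],[0,0,0],[0,0,0],[0,0,0],[0,0,0]],"angular":[[0,0,-8.5],[0,0,-8.5],[0,0,-8.5],[0,0,-8.5],[0,0,-8.5],[0,0,-8.5],[0,0,-8.5],[0,0,-8.5],[0,0,-8.5],[0,0,-8.5]]}'
python3 -m jog '{"hand":[58,58,58,58,58,58,58,58,58,58],"delta_pos":[[0,0,0],[0,0,0],[0,0,0],[0,0,0],[0,0,0],[0,0,0],[0,0,0],[0,0,0],[0,0,0],[0,0,0]],"angular":[[0,0,-8.5],[0,0,-8.5],[0,0,-8.5],[0,0,-8.5],[0,0,-8.5],[0,0,-8.5],[0,0,-8.5],[0,0,-8.5],[0,0,-8.5],[0,0,0]]}'
python3 -c "from h import *;st();togo((.5475,-.0137,.194),39.5)"
```

```text
t: 28.15
eef_pos: [0.5472, -0.0138, 0.1926]
tool_rot: [0.904, -0.427, 0.001, 0.001]
force: [-5.5, 2.0, -0.4]
finger_gap: 0.037
t 28.15 p [547.2 -13.8 192.6] yaw -140.5 z [ 0.002 -0.002 -1.   ] F [-5.5  2.  -0.4] M [0.35 0.99 0.06] gap 37.0 j6 133.2
t: 28.95
eef_pos: [0.5482, -0.0138, 0.2188]
tool_rot: [0.954, -0.3, 0.003, 0.0]
force: [0.0, 0.2, -0.2]
finger_gap: 0.0575
t: 29.95
eef_pos: [0.5479, -0.0137, 0.2182]
tool_rot: [0.906, 0.424, 0.001, 0.002]
force: [0.0, 0.8, -0.3]
finger_gap: 0.058
t: 30.95
eef_pos: [0.5479, -0.0137, 0.2181]
tool_rot: [0.452, 0.892, -0.0, 0.002]
force: [0.2, 0.0, -0.1]
finger_gap: 0.0581
t 30.95 p [547.9 -13.7 218.1] yaw 36.3 z [ 0.004 -0.002 -1.   ] F [ 0.2  0.  -0.1] M [ 0.05  0.03 -0.04] gap 58.1 j6 -43.6
dp tool mm [ 0.3 -0.4 24.1] yaw now 36.3 turn -3.200810223507929 rotvec [ 0.1   0.25 -3.2 ] j6 -43.6
```

```bash
python3 -m jog '{"hand":[58,58,58,30,30,30,30,30],"delta_pos":[[0.4,-0.5,0],[0,0,12],[0,0,13],[0,0,0],[0,0,0],[0,0,0],[0,0,0],[0,0,1]],"angular":[[0,0,-3.2],[0,0,0],[0,0,0],[0,0,0],[0,0,0],[0,0,0],[0,0,0],[0,0,0]]}' 60
python3 -c "from h import *;st()"
python3 -m jog '{"hand":[30,30,30,30,30,30,30,30,30,30],"delta_pos":[[0,0,0],[0,0,0],[0,0,0],[0,0,0],[0,0,0],[0,0,0],[0,0,0],[0,0,0],[0,0,0],[0,0,0]],"angular":[[0,0,7],[0,0,8],[0,0,8],[0,0,8],[0,0,8],[0,0,8],[0,0,8],[0,0,8],[0,0,8],[0,0,0]]}'
python3 -c "from h import *;st()"
python3 -m jog '{"hand":[30,30,30,30,30,30,30,30,30,30],"delta_pos":[[0,0,0],[0,0,0],[0,0,0],[0,0,0],[0,0,0],[0,0,0],[0,0,0],[0,0,0],[0,0,0],[0,0,0]],"angular":[[0,0,8],[0,0,8],[0,0,8],[0,0,8],[0,0,8],[0,0,8],[0,0,8],[0,0,8],[0,0,8],[0,0,0]]}'
python3 -c "from h import *;st()"
python3 -m jog '{"hand":[30,30,30,30,30],"delta_pos":[[0,0,0],[0,0,0],[0,0,0],[0,0,0],[0,0,0]],"angular":[[0,0,8],[0,0,8],[0,0,8],[0,0,8],[0,0,0]]}'
python3 -c "from h import *;st();heights()"
```

```text
t: 31.75
eef_pos: [0.5459, -0.0133, 0.1901]
tool_rot: [0.427, 0.904, -0.001, -0.0]
force: [-3.0, 1.3, -4.1]
finger_gap: 0.0376
t 31.75 p [545.9 -13.3 190.1] yaw 39.5 z [-0.001 -0.001 -1.   ] F [-3.   1.3 -4.1] M [0.36 0.59 0.02] gap 37.6 j6 -46.8
t: 32.75
eef_pos: [0.5468, -0.0127, 0.1902]
tool_rot: [0.872, 0.489, 0.001, 0.0]
force: [1.1, 2.8, -7.6]
finger_gap: 0.0376
t 32.75 p [546.8 -12.7 190.2] yaw -31.4 z [ 0.002 -0.    -1.   ] F [ 1.1  2.8 -7.6] M [ 0.63 -0.01  0.  ] gap 37.6 j6 24.2
t: 33.75
eef_pos: [0.5476, -0.0135, 0.1904]
tool_rot: [0.993, -0.116, 0.002, 0.001]
force: [3.7, 1.5, -9.3]
finger_gap: 0.0375
t 33.75 p [547.6 -13.5 190.4] yaw -103.3 z [ 0.004 -0.002 -1.   ] F [ 3.7  1.5 -9.3] M [ 0.39 -0.55  0.07] gap 37.5 j6 96.0
t: 34.25
eef_pos: [0.5475, -0.014, 0.1905]
tool_rot: [0.923, -0.385, 0.002, 0.001]
force: [2.4, 1.0, -8.5]
finger_gap: 0.0378
t 34.25 p [547.5 -14.  190.5] yaw -135.3 z [ 0.003 -0.003 -1.   ] F [ 2.4  1.  -8.5] M [ 0.18 -0.65  0.1 ] gap 37.8 j6 127.9
top 2002 2694 platen-bed mm -4.93 85.9 90.8
scene 2007 1967 platen-bed mm -5.05 84.9 90.0
```

```bash
python3 -m jog '{"hand":[58,58,58,58,58,58,58,58],"delta_pos":[[0,0,0],[0,0,0],[0,0,0],[0,0,-5],[0,0,-10],[0,0,-10],[0,0,-2],[0,0,0]],"angular":[[0,0,0],[0,0,0],[0,0,0],[0,0,0],[0,0,0],[0,0,0],[0,0,-8],[0,0,-8.5]]}'
python3 -m jog '{"hand":[58,58,58,58,58,58,58,58,58,58],"delta_pos":[[0,0,0],[0,0,0],[0,0,0],[0,0,0],[0,0,0],[0,0,0],[0,0,0],[0,0,0],[0,0,0],[0,0,0]],"angular":[[0,0,-8.5],[0,0,-8.5],[0,0,-8.5],[0,0,-8.5],[0,0,-8.5],[0,0,-8.5],[0,0,-8.5],[0,0,-8.5],[0,0,-8.5],[0,0,-8.5]]}'
python3 -m jog '{"hand":[58,58,58,58,58,58,58,58,58,58],"delta_pos":[[0,0,0],[0,0,0],[0,0,0],[0,0,0],[0,0,0],[0,0,0],[0,0,0],[0,0,0],[0,0,0],[0,0,0]],"angular":[[0,0,-8.5],[0,0,-8.5],[0,0,-8.5],[0,0,-8.5],[0,0,-8.5],[0,0,-8.5],[0,0,-8.5],[0,0,-8.5],[0,0,-8.5],[0,0,0]]}'
python3 -c "from h import *;st();togo((.5475,-.0137,.193),44.7)"
```

```text
t: 35.15
eef_pos: [0.5475, -0.0137, 0.2201]
tool_rot: [0.969, -0.247, 0.003, 0.001]
force: [-0.1, -0.2, 0.0]
finger_gap: 0.0582
t: 36.15
eef_pos: [0.5471, -0.0137, 0.2192]
tool_rot: [0.881, 0.472, 0.001, 0.002]
force: [-0.9, 0.1, 0.1]
finger_gap: 0.058
t: 37.15
eef_pos: [0.5471, -0.0137, 0.2191]
tool_rot: [0.403, 0.915, -0.0, 0.002]
force: [-0.4, 0.6, 0.2]
finger_gap: 0.0582
t 37.15 p [547.1 -13.7 219.1] yaw 42.5 z [ 0.004 -0.002 -1.   ] F [-0.4  0.6  0.2] M [ 0.01  0.01 -0.02] gap 58.2 j6 -49.8
dp tool mm [-0.1  0.2 26.1] yaw now 42.5 turn -2.206497681249296 rotvec [ 0.07  0.24 -2.21] j6 -49.8
```

```bash
python3 -m jog '{"hand":[58,58,58,30,30,30,30,30],"delta_pos":[[0,0,0],[0,0,12],[0,0,13],[0,0,0],[0,0,0],[0,0,0],[0,0,0],[0,0,1]],"angular":[[0,0,-2.2],[0,0,0],[0,0,0],[0,0,0],[0,0,0],[0,0,0],[0,0,0],[0,0,0]]}' 60
python3 -m jog '{"hand":[30,30,30,30,30,30,30,30,30,30],"delta_pos":[[0,0,0],[0,0,0],[0,0,0],[0,0,0],[0,0,0],[0,0,0],[0,0,0],[0,0,0],[0,0,0],[0,0,0]],"angular":[[0,0,7],[0,0,8],[0,0,8],[0,0,8],[0,0,8],[0,0,8],[0,0,8],[0,0,8],[0,0,8],[0,0,0]]}'
python3 -c "from h import *;st()"
python3 -m jog '{"hand":[30,30,30,30,30,30,30,30,30,30],"delta_pos":[[0,0,0],[0,0,0],[0,0,0],[0,0,0],[0,0,0],[0,0,0],[0,0,0],[0,0,0],[0,0,0],[0,0,0]],"angular":[[0,0,8],[0,0,8],[0,0,8],[0,0,8],[0,0,8],[0,0,8],[0,0,8],[0,0,8],[0,0,8],[0,0,0]]}'
python3 -m jog '{"hand":[30,30,30,30,30,30,30],"delta_pos":[[0,0,0],[0,0,0],[0,0,0],[0,0,0],[0,0,0],[0,0,0],[0,0,0]],"angular":[[0,0,8],[0,0,8],[0,0,8],[0,0,8],[0,0,5],[0,0,0],[0,0,0]]}'
python3 -c "from h import *;st();heights()"
```

```text
t: 37.95
eef_pos: [0.5456, -0.0133, 0.1905]
tool_rot: [0.385, 0.923, -0.001, -0.001]
force: [-3.9, 1.3, -6.4]
finger_gap: 0.0385
t: 38.95
eef_pos: [0.5466, -0.0124, 0.1906]
tool_rot: [0.849, 0.528, 0.0, -0.0]
force: [0.3, 4.8, -11.5]
finger_gap: 0.0386
t 38.95 p [546.6 -12.4 190.6] yaw -26.2 z [ 0.001  0.001 -1.   ] F [  0.3   4.8 -11.5] M [ 0.8  -0.09 -0.03] gap 38.6 j6 19.0
t: 39.95
eef_pos: [0.5479, -0.0133, 0.1911]
tool_rot: [0.997, -0.071, 0.002, 0.0]
force: [3.8, 2.5, -10.8]
finger_gap: 0.0386
t: 40.65
eef_pos: [0.5478, -0.0142, 0.1916]
tool_rot: [0.924, -0.383, 0.003, 0.001]
force: [5.1, 1.0, -12.1]
finger_gap: 0.0387
t 40.65 p [547.8 -14.2 191.6] yaw -135.0 z [ 0.004 -0.003 -1.   ] F [  5.1   1.  -12.1] M [ 0.03 -0.9   0.11] gap 38.7 j6 127.7
top 2043 2696 platen-bed mm -0.05 90.8 90.8
scene 2020 1967 platen-bed mm -0.09 89.9 90.0
```

Level within 0.1 mm in both cameras. I relax the slight upward pull on the crank, release, back off and check it.

```bash
python3 -m jog '{"hand":[30,30,30,30,30],"delta_pos":[[0,0,1],[0,0,1],[0,0,1],[0,0,0],[0,0,0]],"angular":[[0,0,0],[0,0,0],[0,0,0],[0,0,0],[0,0,0]]}'
python3 -c "from h import *;st()"
python3 -m jog '{"hand":[58,58,58,58,58,58,58,58,58],"delta_pos":[[0,0,0],[0,0,0],[0,0,0],[0,0,-5],[0,0,-10],[0,0,-30],[0,0,-50],[0,0,-50],[0,0,0]],"angular":[[0,0,0],[0,0,0],[0,0,0],[0,0,0],[0,0,0],[0,0,0],[0,0,0],[0,0,0],[0,0,0]]}'
python3 -c "from h import *;st();togo((.40,-.25,.3),-135)"
```

```text
t: 41.25
eef_pos: [0.5477, -0.0142, 0.1915]
tool_rot: [0.923, -0.385, 0.004, 0.0]
force: [0.8, -1.7, 5.0]
finger_gap: 0.0387
t 41.25 p [547.7 -14.2 191.5] yaw -135.3 z [ 0.007 -0.003 -1.   ] F [ 0.8 -1.7  5. ] M [-0.19 -0.28  0.11] gap 38.7 j6 128.0
t: 42.15
eef_pos: [0.5486, -0.0136, 0.3445]
tool_rot: [0.923, -0.385, 0.01, -0.002]
force: [0.0, 0.9, 1.0]
finger_gap: 0.0581
t 42.15 p [548.6 -13.6 344.5] yaw -135.3 z [ 0.02  -0.004 -1.   ] F [0.  0.9 1. ] M [0.01 0.02 0.02] gap 58.1 j6 128.0
dp tool mm [ 62.7 272.4  42.6] yaw now -135.3 turn -0.2847806202307197 rotvec [-0.63 -0.97 -0.29] j6 128.0
```

Move aside to see the crank from above.

```bash
python3 -m jog '{"hand":[58,58,58,58,58,58,58],"delta_pos":[[10,45,0],[10,45,0],[10,45,0],[10,45,0],[10,45,0],[10,45,0],[0,0,0]],"angular":[[0,0,0],[0,0,0],[0,0,0],[0,0,0],[0,0,0],[0,0,0],[0,0,0]]}'
python3 - <<'E'
from h import *
st(); heights()
t=[]
for n,(x,y) in(('top',(260,170)),('scene',(225,160))):
    f=np.load(n+'L.npz');p,d=f['p'],f['d'];t.append(cv2.resize(p[y:y+80,x:x+80],(400,400),interpolation=cv2.INTER_CUBIC))
    hubfit(n,d,(.548,-.0138),.208,.225,.032)
    P,_=cloud(n,d,np.ones_like(d,bool))
    k=(np.hypot(P[:,0]-.548,P[:,1]+.0138)<.03)&(P[:,2]>.205)&(P[:,2]<.225);Q=P[k];A=np.c_[Q[:,:2]-[.548,-.0138],np.ones(len(Q))]
    print('plane',np.linalg.lstsq(A,Q[:,2],rcond=None)[0].round(4))
    for o in('cone','jar','clapper','iron'):
        for m in masks_of(o,n)[:1]: print(o,m['rect'])
save('d.png',np.hstack(t))
E
```

```text
t: 42.85
eef_pos: [0.394, -0.2499, 0.3343]
tool_rot: [0.921, -0.389, 0.001, 0.002]
force: [0.7, 1.5, -0.8]
finger_gap: 0.0581
t 42.85 p [ 394.  -249.9  334.3] yaw -135.8 z [ 0.001 -0.004 -1.   ] F [ 0.7  1.5 -0.8] M [ 0.02 -0.06  0.  ] gap 58.1 j6 96.5
top 2634 2690 platen-bed mm -0.09 90.9 90.9
scene 2001 1965 platen-bed mm -0.11 89.9 90.0
top hub 231 [ 0.5498 -0.0135  0.2184] ((549.7088012695312, -13.903610229492188), (38.88084411621094, 39.802791595458984), 53.807159423828125)
plane [-0.0148 -0.0016  0.2162]
cone [326.1, 132.2, 23.4, 27.6]
jar [371.7, 141.0, 22.9, 24.7]
clapper [343.6, 284.9, 68.7, 26.6]
scene hub 197 [ 0.5516 -0.0148  0.2174] ((551.161865234375, -14.207590103149414), (38.87696075439453, 39.5869255065918), 53.447364807128906)
plane [-0.098   0.0383  0.2155]
cone [230.7, 292.1, 28.2, 37.1]
jar [179.2, 310.5, 26.7, 32.0]
clapper [138.0, 179.6, 63.4, 42.4]
iron [402.7, 139.3, 46.1, 69.6]
```

View pics/d.png

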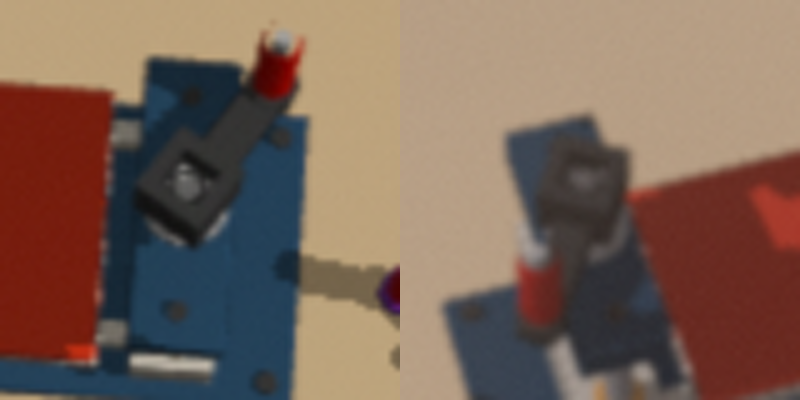

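Level and free. However, the hub top reads about 2 mm high and about 2 mm off in x. I check for tilt against the same cameras' bench and crosshead readings before handing in.

Run:
```python
from h import *
for n in('top','scene'):
    d=np.load(n+'L.npz')['d'];d0=np.load(n+'0.npz')['d']
    for tag,dd,c,z0 in(('now',d,(.550,-.014),.216),('bench',d0,(.5305,-.3107),.034)):
        P,_=cloud(n,dd,np.ones_like(dd,bool))
        Q=P[(np.hypot(P[:,0]-c[0],P[:,1]-c[1])<.028)&(abs(P[:,2]-z0)<.008)]
        for _ in range(6):
            A=np.c_[Q[:,:2]-c,np.ones(len(Q))];f=np.linalg.lstsq(A,Q[:,2],rcond=None)[0];r=Q[:,2]-A@f
            Q=Q[abs(r)<max(.0015,1.5*np.median(abs(r)))]
        print(n,tag,len(Q),'slope',f[:2].round(3),'z-z0 mm',((f[2]-z0)*1e3).round(2),'centre',cv2.minAreaRect((Q[:,:2]*1000).astype(np.float32)))
```

```text
top now 94 slope [-0.067 -0.013] z-z0 mm 2.66 centre ((550.31591796875, -14.046615600585938), (38.13962173461914, 37.78042984008789), 52.84553527832031)
top bench 58 slope [-0.023  0.071] z-z0 mm 0.29 centre ((529.8762817382812, -311.1493835449219), (37.9405517578125, 39.952537536621094), 39.09309005737305)
scene now 95 slope [-0.09   0.041] z-z0 mm 1.98 centre ((551.1475830078125, -14.194175720214844), (38.685150146484375, 39.65651321411133), 53.78260803222656)
scene bench 65 slope [ 0.005 -0.019] z-z0 mm -1.78 centre ((531.7950439453125, -310.1560974121094), (38.14591598510742, 37.21818161010742), 37.453094482421875)
```

The plane fit confirms it: the crank is cocked about 4.5° towards its grip side and the hub is 2–3 mm high, too near the limit. I press it down lightly with closed fingers on the high side (opposite the grip).

```bash
python3 -m jog '{"hand":[0,0,0,0,0,0,0],"delta_pos":[[-10,-45,0],[-10,-45,0],[-10,-45,0],[-10,-45,0],[-10,-45,0],[-10,-45,0],[0,0,0]],"angular":[[0,0,0],[0,0,0],[0,0,0],[0,0,0],[0,0,0],[0,0,0],[0,0,0]]}' 30
python3 -c "from h import *;st();togo((.545,-.011,.225),-135)"
```

```text
t: 44.05
eef_pos: [0.5484, -0.0081, 0.3323]
tool_rot: [0.924, -0.381, 0.0, -0.0]
force: [-0.2, -0.2, -0.4]
finger_gap: -0.0001
t 44.05 p [548.4  -8.1 332.3] yaw -134.8 z [ 0.001  0.    -1.   ] F [-0.2 -0.2 -0.4] M [ 0.02  0.   -0.03] gap -0.1 j6 128.0
dp tool mm [ -0.4   4.5 107.3] yaw now -134.8 turn 0.1851205789259609 rotvec [-0.05 -0.02  0.19] j6 128.0
```

```bash
python3 -m jog '{"hand":[0,0,0,0],"delta_pos":[[0,0,45],[0,0,45],[0,0,0],[0,0,0]],"angular":[[0,0,0],[0,0,0],[0,0,0],[0,0,0]]}'
python3 -c "from h import *;st();togo((.545,-.011,.225),-135)"
```

```text
t: 44.45
eef_pos: [0.5462, -0.0137, 0.2436]
tool_rot: [0.923, -0.385, 0.0, 0.001]
force: [-0.4, -0.2, 2.1]
finger_gap: -0.0001
t 44.45 p [546.2 -13.7 243.6] yaw -135.3 z [-0.    -0.002 -1.   ] F [-0.4 -0.2  2.1] M [0.02 0.04 0.01] gap -0.1 j6 128.0
dp tool mm [-2.8 -1.1 18.6] yaw now -135.3 turn -0.3046151342530834 rotvec [ 0.08 -0.08 -0.3 ] j6 128.0
```

```bash
python3 -m jog '{"hand":[0,0,0,0,0],"delta_pos":[[-4,-1,8],[0,0,8],[0,0,3],[0,0,2],[0,0,0]],"angular":[[0,0,0],[0,0,0],[0,0,0],[0,0,0],[0,0,0]]}'
python3 -m jog '{"hand":[0,0,0],"delta_pos":[[0,0,1.5],[0,0,1.5],[0,0,0]],"angular":[[0,0,0],[0,0,0],[0,0,0]]}'
python3 -m jog '{"hand":[0,0,0],"delta_pos":[[0,0,1.5],[0,0,1.5],[0,0,0]],"angular":[[0,0,0],[0,0,0],[0,0,0]]}'
python3 -c "from h import *;st()"
```

```text
t: 44.95
eef_pos: [0.5449, -0.0102, 0.2231]
tool_rot: [0.923, -0.385, 0.002, 0.0]
force: [-1.0, -0.2, 0.5]
finger_gap: 0.0001
t: 45.25
eef_pos: [0.5448, -0.0101, 0.2204]
tool_rot: [0.923, -0.385, 0.002, 0.0]
force: [-0.1, -0.1, 2.8]
finger_gap: 0.0001
t: 45.55
eef_pos: [0.5442, -0.0099, 0.2182]
tool_rot: [0.923, -0.385, 0.001, 0.001]
force: [-4.0, 1.0, 7.6]
finger_gap: 0.0001
t 45.55 p [544.2  -9.9 218.2] yaw -135.3 z [ 0.002 -0.002 -1.   ] F [-4.   1.   7.6] M [0.08 0.68 0.03] gap 0.1 j6 128.3
```

Contact came at about 220 and the hub is moving down. I press a little more.

```bash
python3 -m jog '{"hand":[0,0,0,0],"delta_pos":[[0,0,1],[0,0,1],[0,0,0],[0,0,0]],"angular":[[0,0,0],[0,0,0],[0,0,0],[0,0,0]]}'
python3 -c "from h import *;st()"
python3 -m jog '{"hand":[0,0,0,0],"delta_pos":[[0,0,1],[0,0,1],[0,0,0],[0,0,0]],"angular":[[0,0,0],[0,0,0],[0,0,0],[0,0,0]]}'
python3 -c "from h import *;st()"
python3 -m jog '{"hand":[0,0,0,0],"delta_pos":[[0,0,1],[0,0,1],[0,0,0],[0,0,0]],"angular":[[0,0,0],[0,0,0],[0,0,0],[0,0,0]]}'
python3 -c "from h import *;st()"
```

```text
t: 45.95
eef_pos: [0.544, -0.0096, 0.2177]
tool_rot: [0.923, -0.385, 0.002, 0.0]
force: [-6.2, 1.6, 11.9]
finger_gap: -0.0001
t 45.95 p [544.   -9.6 217.7] yaw -135.3 z [ 0.003 -0.002 -1.   ] F [-6.2  1.6 11.9] M [0.27 1.18 0.01] gap -0.1 j6 128.3
t: 46.35
eef_pos: [0.5435, -0.0092, 0.217]
tool_rot: [0.923, -0.385, 0.002, -0.0]
force: [-8.5, 3.2, 16.1]
finger_gap: 0.0
t 46.35 p [543.5  -9.2 217. ] yaw -135.3 z [ 0.003 -0.001 -1.   ] F [-8.5  3.2 16.1] M [ 0.46  1.62 -0.04] gap 0.0 j6 128.3
t: 46.75
eef_pos: [0.5431, -0.0089, 0.2165]
tool_rot: [0.923, -0.385, 0.002, -0.0]
force: [-11.2, 2.5, 21.4]
finger_gap: -0.0001
t 46.75 p [543.1  -8.9 216.5] yaw -135.2 z [ 0.003 -0.001 -1.   ] F [-11.2   2.5  21.4] M [0.59 2.2  0.03] gap -0.1 j6 128.3
```

```bash
python3 -m jog '{"hand":[0,0,0,0,0,0],"delta_pos":[[0,0,-5],[0,0,-20],[0,0,-50],[0,0,-45],[0,0,0],[0,0,0]],"angular":[[0,0,0],[0,0,0],[0,0,0],[0,0,0],[0,0,0],[0,0,0]]}'
python3 -m jog '{"hand":[0,0,0,0,0,0,0],"delta_pos":[[10,45,0],[10,45,0],[10,45,0],[10,45,0],[10,45,0],[10,45,0],[0,0,0]],"angular":[[0,0,0],[0,0,0],[0,0,0],[0,0,0],[0,0,0],[0,0,0],[0,0,0]]}'
cat > chk.py <<'E'
from h import *
st(); heights()
t=[]
for n,(x,y) in(('top',(260,170)),('scene',(225,160))):
    f=np.load(n+'L.npz');p,d=f['p'],f['d'];t.append(cv2.resize(p[y:y+80,x:x+80],(400,400),interpolation=cv2.INTER_CUBIC))
    P,_=cloud(n,d,np.ones_like(d,bool));c=(.549,-.014)
    Q=P[(np.hypot(P[:,0]-c[0],P[:,1]-c[1])<.028)&(abs(P[:,2]-.216)<.008)]
    for _ in range(6):
        A=np.c_[Q[:,:2]-c,np.ones(len(Q))];f=np.linalg.lstsq(A,Q[:,2],rcond=None)[0];r=Q[:,2]-A@f
        Q=Q[abs(r)<max(.0015,1.5*np.median(abs(r)))]
    print(n,len(Q),'slope',f[:2].round(3),'z-z0 mm',((f[2]-.216)*1e3).round(2),'centre',cv2.minAreaRect((Q[:,:2]*1000).astype(np.float32)))
save('e.png',np.hstack(t))
E
python3 chk.py
```

```text
t: 47.35
eef_pos: [0.545, -0.0099, 0.3321]
tool_rot: [0.923, -0.385, 0.003, 0.0]
force: [-0.5, 0.9, -0.5]
finger_gap: -0.0003
t: 48.05
eef_pos: [0.3915, -0.2461, 0.3281]
tool_rot: [0.921, -0.389, -0.001, 0.001]
force: [0.1, -0.2, -0.2]
finger_gap: 0.0
t 48.05 p [ 391.5 -246.1  328.1] yaw -135.8 z [-0.003 -0.001 -1.   ] F [ 0.1 -0.2 -0.2] M [ 0.02 -0.02 -0.03] gap 0.0 j6 96.7
top 2624 2685 platen-bed mm -0.16 90.8 90.9
scene 2007 1983 platen-bed mm -0.05 89.9 90.0
top 87 slope [-0.087  0.017] z-z0 mm 0.68 centre ((549.2288818359375, -13.807136535644531), (38.07271194458008, 38.568824768066406), 51.107086181640625)
scene 87 slope [-0.066  0.035] z-z0 mm -0.59 centre ((549.86474609375, -14.422235488891602), (38.044342041015625, 39.48036193847656), 50.5986328125)
```

The hub is now 2 mm lower. It rests on the collar with the roughly 0.08 rad lean that the square's clearance allows, under the weight of its own grip. The platen is level and the robot is clear, so I hand in.

```bash
python3 -c "
from h import *
for o in('cone','jar','clapper','iron'):
    for n in('scene',):
        for m in masks_of(o,n)[:1]: print(o,np.round(m['rect']))
print(job_done())"
```

```text
cone [231. 294.  26.  35.]
jar [177. 312.  28.  30.]
clapper [136. 180.  66.  40.]
iron [401. 137.  48.  73.]
the job is handed in; nothing more can be done
None
```

The crank is on the screw's square, the platen is level with the bed, and I handed the job in at about 48 s. No verdict was reported.

**What I did:** I gripped the smaller black crank by its hub and set it over the screw's nose. I turned it clockwise under a push of about 10 N until it dropped onto the square, then lowered it to the collar. I wound the platen up in four swings, regripping between them, then let go and moved the arm clear.

**Last checks:**
- **Platen height:** it is 0.05 to 0.16 mm below the bed in the two cameras, against the allowed 2.5 mm.
- **Crank, before correction:** after I let go, the hub was cocked and read 2 to 3 mm high, close to the 3 mm limit. I pressed it down with closed fingers, up to about 21 N.
- **Crank, at hand-in:** it now reads 0.7 mm high in the top camera and 0.6 mm low in the scene camera. That camera read about 1.8 mm low on this hub at the start, so I put it at about 1 mm high.
- **Lean:** the crank leans about 0.08 rad towards its grip and the press did not remove this. I take it to be play in the square under the crank's own weight; the limit is 0.15 rad.
- **Bystanders:** the jar, wooden block and iron match their starting outlines in the scene camera to within a few pixels. The cone was not detected there at the start; its outline in the top camera had not moved after the winding.

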